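# Free the sharpening head from a knife sharpener with the forked key

## Task

Take the orange sharpening head out of the knife sharpener for cleaning. Set the forked key astride the steel spring bar and gently push the brass collar along, away from the head, against its spring until the head pops up; then let the bar spring back, leave the key on the wooden board, lift the head out and stand it upright on the board too, without disturbing the spice jar and the lemon.

Things in the scene. Friction and masses are not known exactly. Their poses are not given: they have to be found in the camera images.
- sharpener: Grey knife sharpener, fixed, 86 (x) x 176 (y) x 52 mm; origin under it on the counter, y along its steel spring bar. Black open pocket (walls to z 52 mm) centred at y = -35 mm holds the head; the bar's tip lies over the head's tab and holds it down on a spring ejector. Guide lug round the bar at y = 2 to 8 mm, up to z 52 mm; spring housing at y = 76 to 98 mm.
- fork_gap (a point): Point on the bar's axis where the fork goes down: sharpener x = 0, y = 22 mm, z = 39 mm; axes as the sharpener's. Bar 7 mm thick, deck below at z = 15 mm. Towards +y follows the brass collar, 22 mm across, 6 mm thick; its near face rests somewhere between y = 43 and 49 mm (differs from unit to unit and is not reported: feel for it).
- spring_bar (a joint): Travel of spring bar and collar, in m: 0 at rest, grows towards the sharpener's +y (away from the head), hard stop at 0.018. Spring: about 3.5 N at first, 8 N at the stop. The head comes free somewhere between 6 and 16 mm (differs from unit to unit). Let go, the bar springs back, under the raised head's tab. Over 35 N of key on sharpener does damage.
- fork_key: Frame of the forked key: origin at the centre of its foot (underside of the prongs), x across the two prongs, y through their thickness (the way it pushes, either way round), z up to the handle. About 110 g.
- key_mid (a point): Centre of the forked key, 44 mm above its foot; axes as the key's. Stands on two steel prongs, 88 mm high; prongs 6 mm wide in x, 18 mm thick in y, with a 12 mm gap between, open from the foot to 24 mm up; 24 mm over both. Wooden handle 26 (x) x 16 (y) mm from 42 to 88 mm up, to be gripped across its 16 mm.
- head_mid (a point): Centre of the orange head, 35 mm above its underside: 30 (x) x 36 (y) x 70 mm, upper 18 mm slotted, about 120 g. Steel tab on its +y side, 14 mm long, 10 to 16 mm up. Axes as the sharpener's while seated, underside then 18 mm above the counter. Freed, the ejector lifts it by 18 mm and keeps it loosely upright; then it lifts straight out, gripped either way above the pocket.
- board: Flat wooden chopping board, fixed, 200 (x) x 300 (y) x 21 mm; origin at the centre of its underside, on the counter; top face 21 mm above. Its y axis points towards the robot. Above and behind the counter, from about 0.65 m ahead of the robot, hangs a shelf: keep the wrist clear of it.
- spice_jar: Bystander: spice jar with a dark lid, 41 mm across, 105 mm high, origin under its centre.
- lemon: Bystander: yellow lemon, 78 x 55 x 56 mm, origin under its centre.
Things that resemble listed ones, but are neither listed nor needed, are in the scene too. There is more than one size of the part that bears head_mid; the job needs the middle-sized. Leave any blue look-alike of the fork_key alone.

How it is judged:
On the way, in this order (a step that is already met when the one before it is completed fails the run):
1. the key pushes the spring bar along by more than 3 mm (value of joint spring_bar above 0.003 m and contact force between fork_key and sharpener above 2 N), for 0.05 s.
2. the head has popped up by at least 13 mm (z of head_mid in the frame of sharpener above 0.066 m), for 0.2 s.
At the end, for the whole second after the job is handed in: Head upright on the board (tilt under 0.15 rad, centre 50 to 62 mm above the counter, at least 10 mm inside the board's edge); key standing or lying on the board, its centre over it, at rest; spring bar within 2 mm of its rest place (value of joint spring_bar below 0.002 m and x of head_mid in the frame of board between -0.09 and 0.09 m and y of head_mid in the frame of board between -0.14 and 0.14 m and z of head_mid in the frame of board between 0.05 and 0.062 m and angle between head_mid's own z axis and vertical below 0.15 rad and x of key_mid in the frame of board between -0.1 and 0.1 m and y of key_mid in the frame of board between -0.15 and 0.15 m and z of key_mid in the frame of board between 0.022 and 0.075 m and linear speed of fork_key below 0.02 m/s); the robot touches nothing.
It fails at once if key forced against the sharpener with over 35 N (contact force between fork_key and sharpener above 35 N).
It fails at once if spice jar disturbed by over 30 mm (distance of spice_jar from where it was at the start of the episode above 0.03 m).
It fails at once if lemon disturbed by over 30 mm (distance of lemon from where it was at the start of the episode above 0.03 m).
It also fails if it takes over 72 s, if anything falls off the work surface, if the arm or the gripper's body presses on something with over 40 N, if the wrist force passes 120 N, or if a joint passes its speed limit or range.

## Robot

A 6-joint arm with a two-finger parallel gripper is mounted at the origin on a cart in front of the work surface, level with it; the furniture and walls round the work are solid. World frame = base frame: x ahead of the robot, y to its left, z up, the work surface at z = 0. Lengths are in m, angles in rad, forces in N, time in s.
With the tool pointing down it reaches from about 0.35 to 0.975 m from the base axis. Payload 4.9 kg.
Tool frame: the origin (TCP) lies on the front face of the gripper's body, between the roots of the fingers; the fingertips stand ctrl.finger_overhang ahead of it and the grasp point (between the pads) lies 54 mm ahead of it (ctrl.finger_overhang is the distance from the TCP to the fingertips, in m); z points along the fingers, y is the line along which they close (so a half turn about z gives the same grasp; the last joint's range is limited). The gripper opens to 85 mm and grips with 20 to 120 N. Pads are 22 mm wide; open, the fingers measure 114 mm over their backs; the gripper's body (76 mm by 85 mm) begins 54 mm behind the grasp point. The pads swing forward as they close: fully open they stand 13 mm farther back than shut.
Start: joints at [1.123, 0.053, 1.613, -0, 1.476, -0.119], TCP at [0.202, 0.592, 0.304] pointing down, gripper open.
Joint ranges: [-3.01, 3.01], [-1.01, 2.22], [0.06, 2.58], [-1.02, 4.17], [0.09, 2.62], [-3.14, 3.14]. Speed limits (rad/s): [2.57, 2.57, 3.14, 3.14, 3.14, 3.14].

## Interface

Orientations are given as a rotation vector (axis times angle).
In Python, from station import ctrl, vision gives the robot as it stands. The module is installed in compiled form; this text tells all that it offers.
- The arm moves only by the tool drive_tool, never from a script. Its argument "rows" is a list of rows, each a list of 2 entries, a list of its own where there are three numbers: the shift along the tool's x, y, z in m, then the turn about the tool's z in rad. A call has 1 to 10 rows; each row shifts and turns the commanded pose from where the row before left it, along the tool's axes as they then stand; what a row does not reach is not made up. A row lasts 1/10 s, in which the tool goes at most 50 mm and 8.59 degrees, less where a joint would pass 70% of its speed; a pose out of reach is approached as far as the arm can. A call with a gripper value outside its range is refused whole. "jaw" is the closure, from 0 (fully open) to 1 (shut), set as the call begins (left out, the last holds). The fingers move at their own pace and stop on an object; "grip_force" is the grip in N (left out, the last holds). Time passes only in rows, so rows that do not move let the fingers close. It gives the time, the measured TCP pose, the force, the opening and the grip force at its end, in the units of the state.
- ctrl.get_obs(): the state, without advancing time (a new reading comes with each control period).
- vision.get_image(name): name is "scene" or "top" or "wrist"; returns a dict with "image" (480x640x3 uint8, blue, green, red), "vertical_fov" (degrees; the focal length in pixels is half the picture's height over the tangent of half this angle, whatever the lens; pixels are square), "cx", "cy" (the principal point, pixels), "R" (3x3) and "t" (3): a world point X has camera coordinates R X + t. Camera axes: x right, y down, z forward; pixel columns grow to the right and rows downward; lengths in m; the calibration is good to about 2 mm. A picture is of the moment at which its call begins. There is no depth.
- ctrl.finish_job(): hands the job in; it is judged then, once.
The state is a dict: "t": time; "q": joint angles; "dq": joint speeds; "effort": joint torques, N m; "tool_pos": TCP position; "tool_rot": TCP orientation; "contact_force": force on the tool from outside, world axes, zero at the start; "wrist_torque": the same for the moment, N m; "opening": finger opening in m; "grip_force": force on a finger pad.
Only numpy, scipy, OpenCV 4.12 (cv2) and the standard library are available. Lean on these libraries where they do the work, as an engineer would, in place of code of your own. Each camera call takes 0.05 s, during which the arm holds its last target. There are 200 camera calls.

## Working session

There is one attempt and no reset: what is moved stays moved. The work goes in short steps, Python scripts to look and compute and a tool call to move; the robot and the scene stay as the last step left them, time stands still between calls to the robot, and variables do not carry over. Pictures are saved under pics/ and viewed, at most 10 in all, crops included, and the job is handed in when it is done.

Besides the shell and the picture viewer there is one more tool, called after "Request:" as name(argument=value, ...) on one line, values as JSON. drive_tool: Moves the arm, as the interface text tells. Its arguments: {"type":"object","properties":{"rows":{"type":"array","items":{"type":"array"}},"jaw":{"type":"number"},"grip_force":{"type":"number"}},"required":["rows"]}

```bash
mkdir -p pics; cat > h.py <<'E'
from station import ctrl, vision
import numpy as np, cv2
from scipy.spatial.transform import Rotation as Rn
def shot(name,tag):
    d=vision.get_image(name); cv2.imwrite(f'pics/{tag}.png',d['image']); 
    np.savez(f'pics/{tag}.npz',**{k:d[k] for k in d}); return d
def load(tag): return dict(np.load(f'pics/{tag}.npz'))
def f(d): return 240/np.tan(np.radians(float(d['vertical_fov']))/2)
def ray(d,u,v):
    r=np.array([(u-d['cx'])/f(d),(v-d['cy'])/f(d),1.]); return -d['R'].T@d['t'], d['R'].T@r
def onz(d,u,v,z):
    o,r=ray(d,u,v); return o+r*(z-o[2])/r[2]
def proj(d,X):
    c=d['R']@np.asarray(X)+d['t']; return c[:2]/c[2]*f(d)+[d['cx'],d['cy']]
def tri(d1,p1,d2,p2):
    o1,r1=ray(d1,*p1);o2,r2=ray(d2,*p2)
    s=np.linalg.lstsq(np.c_[r1,-r2],o2-o1,rcond=None)[0]
    a=o1+s[0]*r1;b=o2+s[1]*r2; return (a+b)/2,np.linalg.norm(a-b)
E
python3 - <<'E'
from h import *
for n in('scene','top','wrist'):
    d=shot(n,n+'0'); print(n,f(d),d['cx'],d['cy'],-d['R'].T@d['t'],d['R'][2])
o=ctrl.get_obs();print(o,ctrl.finger_overhang)
a=cv2.imread('pics/scene0.png');b=cv2.imread('pics/top0.png')
E
```

```text
scene 537.9020503020132 325.058525082595 243.50270537645676 [-0.05390049 -0.38457981  0.71485722] [ 0.61846587  0.40265375 -0.67481103]
top 488.58231750080006 321.24685114943674 239.0396854628013 [ 0.42233775 -0.02053871  1.03611896] [ 0.10022947 -0.00754913 -0.99493571]
wrist 370.2881010967917 322.58745422583837 240.1574016624948 [0.13022866 0.61558267 0.37409549] [ 0.28224257 -0.0989728  -0.95422404]
{'t': 0.15, 'q': array([ 1.12300689e+00,  5.32001631e-02,  1.61394394e+00,  1.93295130e-05,
        1.47600361e+00, -1.19006430e-01]), 'dq': array([-0.0006493 , -0.00221123, -0.00314312, -0.0005507 , -0.00017623,
        0.00156711]), 'effort': array([ 5.48244352e-04, -3.94240522e+01, -3.70722628e+01, -9.44565045e-05,
        4.63561766e-03,  9.64785926e-06]), 'tool_pos': array([0.20164999, 0.59119621, 0.30296919]), 'tool_rot': array([-5.14056662e-01, -3.09878956e+00,  2.33644867e-03]), 'contact_force': array([ 0.80173431, -0.41498973,  0.44374485]), 'wrist_torque': array([ 0.06163873,  0.01840692, -0.05560298]), 'grip_force': 0.0, 'opening': 0.08505860489396067} 0.0726
```

View pics/top0.png

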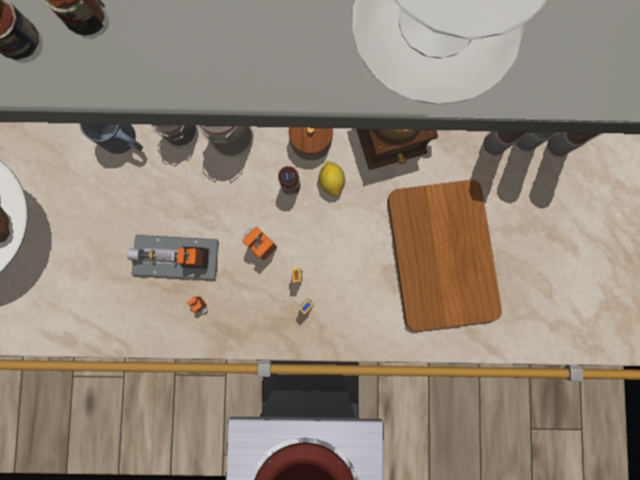

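View pics/scene0.png

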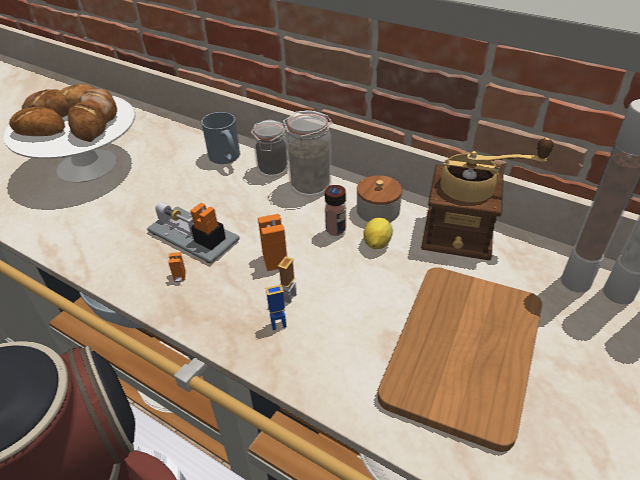

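The top picture shows the sharpener at (175,257) with its orange head at (190,257). Orange lookalikes are a large head (259,243) and a small one (196,304), both loose. Key candidates are wooden (297,275) and blue (306,306). I choose the seated head and the wooden key, and check both in a close crop.

```bash
python3 - <<'E'
from h import *
a=cv2.imread('pics/top0.png');b=cv2.imread('pics/scene0.png')
A=cv2.resize(a[225:325,120:320],None,fx=4,fy=4,interpolation=cv2.INTER_CUBIC)
cv2.imwrite('pics/c1.png',A)
B=cv2.resize(b[190:340,140:310],None,fx=4,fy=4,interpolation=cv2.INTER_CUBIC); cv2.imwrite('pics/c2.png',B[:600])
d=load('top0')
# sharpener deck: grey low-sat dark ; print rough world
for n,(u,v,z) in dict(sh=(175,257,.015),key=(297,274,.088),blue=(306,305,.088),brdC=(444,255,.021),jar=(289,177,.105),lemon=(332,178,.03)).items(): print(n,onz(d,u,v,z).round(3))
hsv=cv2.cvtColor(a,cv2.COLOR_BGR2HSV)
m=((hsv[...,0]>4)&(hsv[...,0]<20)&(hsv[...,1]>110)).astype(np.uint8); m[:,:380]=0; m[:175]=0;m[340:]=0
m=cv2.morphologyEx(m,cv2.MORPH_OPEN,np.ones((5,5)))
c=max(cv2.findContours(m,0,2)[0],key=cv2.contourArea); r=cv2.minAreaRect(c);print(r)
P=np.array([onz(d,*p,.021) for p in cv2.boxPoints(r)]);print(P.round(3),P.mean(0))
E
```

```text
sh [0.482 0.276 0.015]
key [0.449 0.018 0.088]
blue [ 0.39  -0.     0.088]
brdC [ 0.496 -0.285  0.021]
jar [0.636 0.037 0.105]
lemon [ 0.653 -0.049  0.03 ]
((444.4199523925781, 254.94000244140625), (143.9669647216797, 96.1665267944336), 81.8698959350586)
[[ 0.63  -0.165  0.021]
 [ 0.663 -0.367  0.021]
 [ 0.365 -0.404  0.021]
 [ 0.334 -0.207  0.021]] [ 0.49790271 -0.28567823  0.021     ]
```

View pics/c1.png

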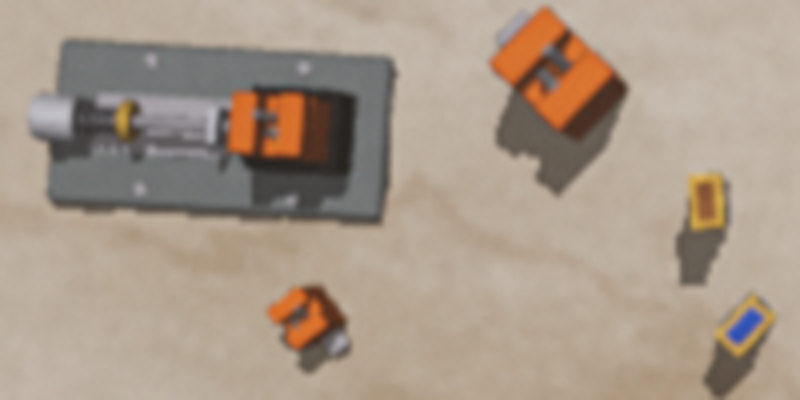

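The crop confirms it: the key with the wood-brown top is at px (296.8,275.3), the blue one is separate, and the middle-sized orange head is seated with the bar and brass collar to its left (+y world).

```bash
cat >> h.py <<'E'
def plan(p,yaw=None):
    "tool-frame shift & turn to reach TCP p with tool-y axis along world yaw (mod pi)"
    o=ctrl.get_obs(); R=Rn.from_rotvec(o['tool_rot']).as_matrix(); s=R.T@(np.array(p)-o['tool_pos'])
    t=0
    if yaw is not None:
        a=yaw-np.arctan2(R[1,1],R[0,1]); a=(a+np.pi/2)%np.pi-np.pi/2; t=-a
    print('t',round(o['t'],2),'pos',o['tool_pos'].round(4),'shift',s.round(4),'turn',round(t,3),'q6',o['q'][5].round(2)); return s,t
E
python3 - <<'E'
from h import *
d=load('top0')
g=lambda x,y:(120+x/4-.4,225+y/4-.4)
P=np.array([onz(d,*g(*p),.015) for p in((65,40),(393,58),(383,220),(50,206))]);print(P.round(3),P.mean(0))
print('sides',[np.linalg.norm(P[i]-P[i-1]).round(3) for i in range(4)])
ax=(P[0]+P[3]-P[1]-P[2]);ya=np.arctan2(ax[1],ax[0]);print('sharp yaxis yaw',ya)
k=np.array([onz(d,*g(*p),.088) for p in((690,176),(722,174),(726,226),(693,230))]);print(k.round(3),k.mean(0))
kx=k[0]+k[1]-k[2]-k[3];print('key x yaw',np.arctan2(kx[1],kx[0]))
o=ctrl.get_obs();print(Rn.from_rotvec(o['tool_rot']).as_matrix().round(3))
plan([k.mean(0)[0]-.0,k.mean(0)[1],.26],np.arctan2(kx[1],kx[0])+np.pi/2)
E
```

```text
[[0.528 0.36  0.015]
 [0.521 0.188 0.015]
 [0.437 0.19  0.015]
 [0.441 0.363 0.015]] [0.48170829 0.27562318 0.015     ]
sides [np.float64(0.087), np.float64(0.172), np.float64(0.085), np.float64(0.173)]
sharp yaxis yaw 1.539217972138038
[[0.459 0.028 0.088]
 [0.461 0.012 0.088]
 [0.435 0.01  0.088]
 [0.433 0.026 0.088]] [0.44715628 0.01893448 0.088     ]
key x yaw 0.08751566848742666
[[-0.946  0.323 -0.001]
 [ 0.323  0.946 -0.001]
 [ 0.    -0.002 -1.   ]]
t 0.15 pos [0.2016 0.5912 0.303 ] shift [-0.4171 -0.4623  0.0436] turn -0.416 q6 -0.12
```

Request:
drive_tool(rows=[[[-0.03,-0.035,0.003],0],[[-0.03,-0.035,0.003],0],[[-0.03,-0.035,0.003],0],[[-0.03,-0.035,0.003],0],[[-0.03,-0.035,0.003],0],[[-0.03,-0.035,0.003],0],[[-0.03,-0.035,0.003],0],[[-0.03,-0.035,0.003],0],[[-0.03,-0.035,0.003],0],[[-0.03,-0.035,0.003],0]])

```text
t: 1.15
tool_pos: [0.3728, 0.1616, 0.2737]
tool_rot: [0.514, 3.099, 0.0]
contact_force: [0.4, 0.7, -0.6]
opening: 0.0852
grip_force: 0.0
```

Request:
drive_tool(rows=[[[-0.03,-0.03,0.003],0],[[-0.03,-0.03,0.003],0],[[-0.03,-0.03,0],0],[[0,0,0],-0.14],[[0,0,0],-0.14],[[0,0,0],-0.136],[[0,0,0],0]], jaw=0.4)

```text
t: 1.85
tool_pos: [0.4287, 0.0489, 0.2675]
tool_rot: [0.136, -3.138, -0.0]
contact_force: [-0.3, 1.1, 0.7]
opening: 0.051
grip_force: 0.0
```

```bash
python3 - <<'E'
from h import *
plan([.447,.019,.26],.0875+np.pi/2)
d=shot('wrist','w1'); print(ctrl.get_obs()['opening'], proj(d,[.447,.019,.088]))
E
```

```text
t 1.85 pos [0.4287 0.0489 0.2675] shift [-0.0157 -0.0314  0.0075] turn -0.001 q6 -1.72
0.05113325385073191 [279.79873829 257.05269187]
```

View pics/w1.png

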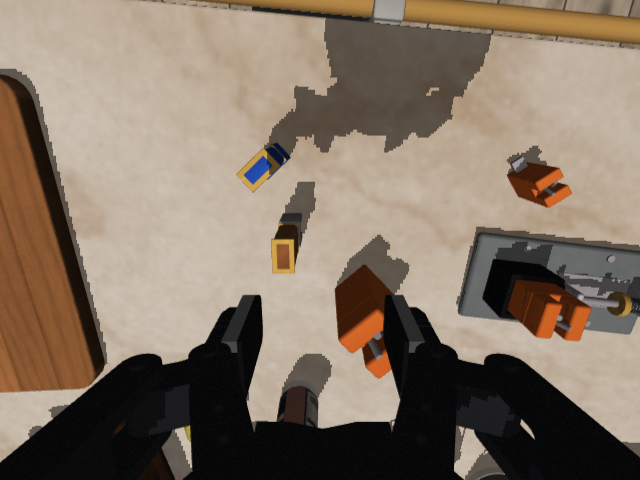

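The wrist view shows the wooden key's top at (284,255), 4 px from prediction. The blue key is at (262,168) and the large head at (365,315), both clear of the fingers.

```bash
python3 - <<'E'
from h import *
d=load('w1');a=d['image'];hsv=cv2.cvtColor(a,cv2.COLOR_BGR2HSV)
m=((hsv[...,0]>18)&(hsv[...,0]<28)&(hsv[...,1]>150)&(hsv[...,2]>120)).astype(np.uint8);m[:225]=0;m[290:]=0;m[:,:260]=0;m[:,310:]=0
c=np.vstack(cv2.findContours(m,0,2)[0]);r=cv2.minAreaRect(c);print(r)
P=np.array([onz(d,*p,.088) for p in cv2.boxPoints(r)]);print(P.round(4),P.mean(0).round(4))
e=[P[1]-P[0],P[2]-P[1]];L=max(e,key=np.linalg.norm);print([np.linalg.norm(x).round(4) for x in e]);y=np.arctan2(L[1],L[0]);print('key x yaw',y)
plan([*P.mean(0)[:2],.15],y+np.pi/2)
E
```

```text
((282.4844970703125, 248.5967559814453), (47.42647171020508, 21.676280975341797), 87.79740142822266)
[[0.4239 0.0114 0.088 ]
 [0.422  0.0265 0.088 ]
 [0.4576 0.0301 0.088 ]
 [0.4596 0.0144 0.088 ]] [0.4408 0.0206 0.088 ]
[np.float64(0.0152), np.float64(0.0358)]
key x yaw 0.09959475483819352
t 1.9 pos [0.4287 0.0491 0.2676] shift [-0.0097 -0.0294  0.1176] turn -0.015 q6 -1.71
```

Request:
drive_tool(rows=[[[-0.015,-0.03,0.01],-0.008],[[0,0,0.04],0],[[0,0,0.04],0],[[0,0,0],0]])

```text
t: 2.3
tool_pos: [0.4425, 0.021, 0.1719]
tool_rot: [0.145, -3.126, -0.003]
contact_force: [-1.9, -0.5, -0.1]
opening: 0.0513
grip_force: 0.0
```

```bash
python3 - <<'E'
from h import *
plan([.4463,.0205,.122],.0955+np.pi/2)
E
```

```text
t 2.3 pos [0.4425 0.021  0.1719] shift [-0.0043 -0.001   0.0499] turn -0.003 q6 -1.78
```

Request:
drive_tool(rows=[[[-0.004,-0.001,0.02],0],[[0,0,0.02],0],[[0,0,0.01],0],[[0,0,0],0]])

```text
t: 2.7
tool_pos: [0.4501, 0.0202, 0.1277]
tool_rot: [0.149, -3.136, -0.0]
contact_force: [-0.1, 0.7, 0.3]
opening: 0.0516
grip_force: 0.0
```

Request:
drive_tool(rows=[[[0,0,0],0],[[0,0,0],0],[[0,0,0],0],[[0,0,0],0],[[0,0,0],0],[[0,0,0],0],[[0,0,0],0],[[0,0,0],0]], jaw=1, grip_force=60)

```text
t: 3.5
tool_pos: [0.4515, 0.0198, 0.1294]
tool_rot: [-0.149, 3.136, -0.001]
contact_force: [-0.3, 0.5, 5.7]
opening: 0.0149
grip_force: 59.3
```

Request:
drive_tool(rows=[[[0,0,-0.03],0],[[0,0,-0.04],0],[[0,0,-0.04],0],[[0,0,0],0],[[0,0,0],0]])

```text
t: 4.0
tool_pos: [0.4507, 0.02, 0.2386]
tool_rot: [-0.149, 3.136, -0.0]
contact_force: [-0.5, 1.5, -1.9]
opening: 0.0153
grip_force: 58.8
```

```bash
python3 - <<'E'
from h import *
C=np.array([.4817,.2756]);ya=1.539;u=np.array([np.cos(ya),np.sin(ya)])
fg=C+u*.022;print(fg)
plan([*fg,.23],ya)
d=shot('scene','s1');cv2.imwrite('pics/s1c.png',cv2.resize(d['image'][120:300,120:360],None,fx=3,fy=3,interpolation=cv2.INTER_CUBIC))
shot('wrist','w2')
E
```

```text
[0.4823994  0.29758888]
t 4.0 pos [0.4507 0.02   0.2386] shift [-0.0579  0.2734  0.0086] turn 0.127 q6 -1.79
```

View pics/s1c.png

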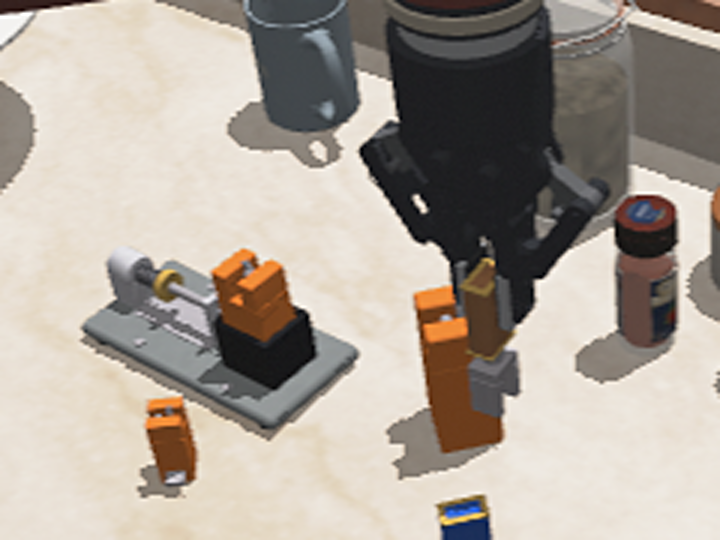

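The key is held upright by its handle, and its prongs are visible and clear of the large head. I carry it above the bar with clearance, then measure it in hand.

Request:
drive_tool(rows=[[[0,0,-0.03],0],[[-0.008,0.035,0],0.06],[[-0.006,0.035,0],0.067],[[-0.002,0.035,0],0],[[-0.002,0.035,0],0],[[-0.002,0.035,0],0],[[-0.002,0.035,0],0],[[-0.002,0.035,0],0],[[0,0.02,0],0],[[0,0,0],0]])

```text
t: 5.1
tool_pos: [0.4749, 0.287, 0.265]
tool_rot: [-0.045, -3.137, 0.002]
contact_force: [0.1, -0.5, -1.0]
opening: 0.0149
grip_force: 59.0
```

```bash
python3 - <<'E'
from h import *
plan([.4824,.2976,.2],1.539)
d=shot('wrist','w3');shot('scene','s3');shot('top','t3')
E
```

```text
t 5.1 pos [0.4749 0.287  0.265 ] shift [-0.0075  0.0109  0.0649] turn 0.003 q6 -1.13
```

View pics/w3.png

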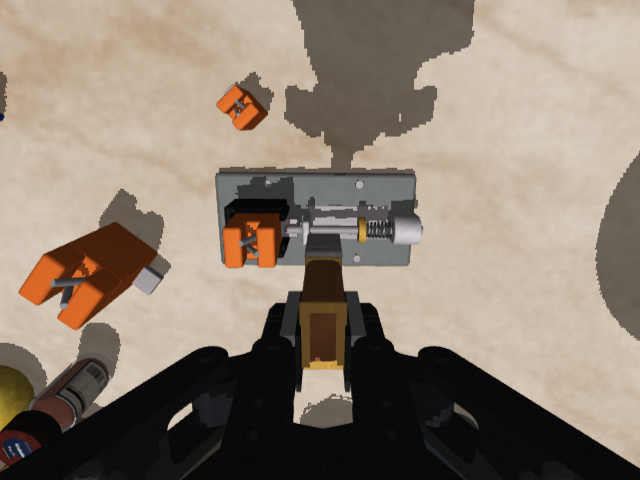

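The wrist view shows the deck from (217,170) to (412,265), the bar at row ~229 with the collar at cols 358–367, and the key's top rim spanning about (300–347, 303–370).

```bash
python3 - <<'E'
from h import *
d=load('w3');a=d['image'];o=ctrl.get_obs();p=o['tool_pos']
K=np.array([onz(d,u,v,p[2]-.0414) for u,v in((300,304),(346,304),(348,370),(301,370))]);print('key',K.round(4),K.mean(0)-p)
# deck edges fine
g=a.astype(int)
hsv=cv2.cvtColor(a,cv2.COLOR_BGR2HSV)
m=((hsv[...,1]<75)&(hsv[...,0]>35)&(hsv[...,0]<110)).astype(np.uint8);m[:150]=0;m[285:]=0;m[:,:200]=0;m[:,430:]=0
m=cv2.morphologyEx(m,cv2.MORPH_OPEN,np.ones((3,3)));c=max(cv2.findContours(m,0,2)[0],key=cv2.contourArea);r=cv2.minAreaRect(c);print(r)
D=np.array([onz(d,u,v,.015) for u,v in((217,172),(415,173),(411,266),(221,265))]);print('deck hand',D.round(4),D.mean(0))
D=np.array([onz(d,u,v,.015) for u,v in cv2.boxPoints(r)]);print('deck auto',D.round(4),D.mean(0))
# bar: column profiles
for u in (335,343,350): print(u,[int(x) for x in a[214:250,u].mean(1)])
print([int(x) for x in hsv[229,350:400,1]])
ex=D[0]
for t,(u,v) in dict(bar1=(340,229),bar2=(352,229),collarL=(358,230),collarR=(367,230),lug=(305,229)).items(): print(t,onz(d,u,v,.039).round(4))
cv2.imwrite('pics/w3c.png',cv2.resize(a[160:380,205:425],None,fx=2.7,fy=2.7,interpolation=cv2.INTER_CUBIC))
E
```

```text
key [[0.4564 0.2795 0.2246]
 [0.4568 0.2949 0.2246]
 [0.4827 0.2954 0.2246]
 [0.4822 0.2787 0.2246]] [-0.00592476  0.0025465  -0.0414    ]
((315.5, 200.0), (54.0, 199.0), 90.0)
deck hand [[0.4349 0.1962 0.015 ]
 [0.4406 0.3665 0.015 ]
 [0.5262 0.3667 0.015 ]
 [0.5204 0.1903 0.015 ]] [0.480512   0.27992795 0.015     ]
deck auto [[0.4358 0.1953 0.015 ]
 [0.4406 0.3665 0.015 ]
 [0.4887 0.3687 0.015 ]
 [0.4838 0.1898 0.015 ]] [0.46221884 0.28006683 0.015     ]
335 [80, 79, 84, 90, 126, 174, 173, 173, 175, 175, 164, 118, 65, 96, 122, 149, 167, 167, 143, 98, 43, 43, 42, 44, 41, 43, 42, 42, 43, 43, 43, 48, 52, 47, 43, 46]
343 [81, 79, 81, 79, 121, 171, 172, 172, 174, 175, 176, 148, 64, 94, 121, 148, 168, 166, 152, 151, 165, 172, 174, 175, 158, 120, 119, 120, 121, 120, 120, 122, 121, 121, 122, 120]
350 [80, 81, 80, 123, 174, 172, 171, 172, 173, 175, 175, 147, 62, 92, 119, 147, 166, 167, 154, 135, 135, 173, 173, 173, 163, 130, 120, 120, 118, 120, 121, 120, 121, 122, 121, 120]
[12, 12, 12, 12, 12, 12, 10, 10, 80, 165, 161, 161, 162, 162, 162, 162, 134, 12, 14, 11, 6, 10, 11, 13, 19, 22, 11, 11, 15, 11, 10, 15, 9, 11, 13, 8, 17, 13, 8, 16, 13, 11, 12, 9, 7, 7, 5, 4, 7, 7]
bar1 [0.4821 0.3004 0.039 ]
bar2 [0.4824 0.3104 0.039 ]
collarL [0.4834 0.3154 0.039 ]
collarR [0.4836 0.3229 0.039 ]
lug [0.4813 0.2712 0.039 ]
```

View pics/w3c.png

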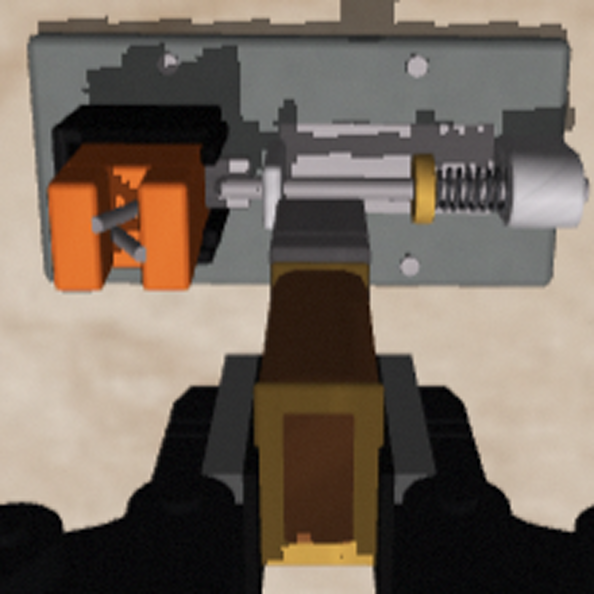

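Measured: the bar axis is at x≈0.482 at y≈0.294. The lug's far face is at y≈0.276 and the collar's near face at ≈0.3155. The key sits −5 mm in x from the TCP. Next I move above the gap, foot about 60 mm up.

```bash
python3 - <<'E'
from h import *
plan([.487,.294,.19],1.538)
E
```

```text
t 5.25 pos [0.4754 0.2846 0.266 ] shift [-0.0115  0.0099  0.076 ] turn 0.001 q6 -1.13
```

Request:
drive_tool(rows=[[[-0.011,0.01,0.01],0],[[0,0,0.03],0],[[0,0,0.02],0],[[0,0,0.01],0],[[0,0,0],0],[[0,0,0],0],[[0,0,0],0]])

```text
t: 5.95
tool_pos: [0.4882, 0.295, 0.1996]
tool_rot: [0.051, 3.139, 0.002]
contact_force: [-0.2, 0.8, -1.0]
opening: 0.015
grip_force: 59.0
```

```bash
python3 - <<'E'
from h import *
plan([.487,.294,.153],1.538)
d=shot('wrist','w4');b=shot('scene','s4')
A=cv2.resize(d['image'][150:400,180:480],None,fx=2,fy=2);B=cv2.resize(b['image'][170:270,130:260],(600,462),interpolation=cv2.INTER_CUBIC)
im=np.zeros((600,800,3),np.uint8); im[:333,:400]=cv2.resize(A,(400,333)); B=cv2.resize(b['image'][190:260,140:245],(600,400),interpolation=cv2.INTER_CUBIC)
im[:333,400:]=cv2.resize(b['image'][185:265,145:241],(400,333),interpolation=cv2.INTER_CUBIC)
cv2.imwrite('pics/w4c.png',im[:334])
E
```

```text
t 5.95 pos [0.4882 0.295  0.1996] shift [ 0.0013 -0.0011  0.0466] turn 0.001 q6 -1.13
```

View pics/w4c.png

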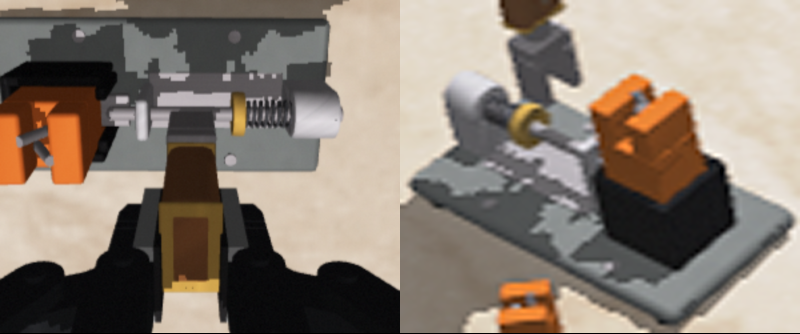

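The key hangs above the bar between lug and collar. I check its lateral fit by projecting the predicted prong corners into the scene view.

```bash
python3 - <<'E'
from h import *
d=load('s4'); w=load('w4')
R=Rn.from_rotvec([0.051,3.139,0.002]).as_matrix(); ty=R[:,1]; tx=R[:,0]
print(tx.round(3),ty.round(3))
K=np.array([.4832,.295,.0702])
def pn(X): return ((proj(d,X)-[145,185])*4.167).round(0)
def pw(X): return ((proj(w,X)-[180,150])*4/3).round(0)
X=np.array([1,-.033,0]);Y=np.array([.033,1,0])
for sx in(-12,-6,6,12):
  for sy in(-9,9):
    print('foot',sx,sy,pn(K+X*sx/1e3+Y*sy/1e3),pw(K+X*sx/1e3+Y*sy/1e3))
for z in(24,42): print('z',z,pn(K+X*-.012+Y*.009+[0,0,z/1e3]),pn(K+X*-.012-Y*.009+[0,0,z/1e3]),pw(K+X*-.013-Y*.008+[0,0,z/1e3]),pw(K+X*-.013+Y*.008+[0,0,z/1e3]))
for sx in(-13,13):
  for sy in(-8,8): print('top',pw(K+X*sx/1e3+Y*sy/1e3+[0,0,.088]),pn(K+X*sx/1e3+Y*sy/1e3+[0,0,.042]))
for y in(.28,.30,.3155): print('bar',y,pn([.482+(y-.294)*.033,y,.039]),pw([.482+(y-.294)*.033,y,.039]))
print('collar c',pn([.4828,.3185,.039]),pw([.4828,.3185,.039]))
E
```

```text
[-0.999  0.032 -0.002] [0.032 0.999 0.001]
foot -12 -9 [146. 112.] [169. 110.]
foot -12 9 [118.  99.] [212. 110.]
foot -6 -9 [155. 105.] [169. 123.]
foot -6 9 [127.  92.] [211. 123.]
foot 6 -9 [174.  91.] [170. 149.]
foot 6 9 [146.  78.] [211. 149.]
foot 12 -9 [183.  84.] [170. 162.]
foot 12 9 [155.  72.] [211. 162.]
z 24 [107.  58.] [135.  71.] [169. 125.] [212. 125.]
z 42 [98. 26.] [127.  39.] [167. 141.] [214. 141.]
top [159. 204.] [124.  39.]
top [222. 204.] [98. 28.]
top [161. 291.] [165.  10.]
top [220. 291.] [140.  -1.]
bar 0.28 [185. 156.] [160. 113.]
bar 0.3 [155. 141.] [200. 113.]
bar 0.3155 [131. 130.] [232. 113.]
collar c [127. 128.] [238. 113.]
```

Request:
drive_tool(rows=[[[0,0,0.012],0],[[0,0,0.012],0],[[0,0,0.003],0],[[0,0,0.002],0],[[0,0,0],0],[[0,0,0],0]])

```text
t: 6.65
tool_pos: [0.4876, 0.295, 0.1691]
tool_rot: [0.05, 3.141, 0.0]
contact_force: [0.1, -0.1, -2.0]
opening: 0.0153
grip_force: 59.0
```

Request:
drive_tool(rows=[[[0,0,0.002],0],[[0,0,0.001],0],[[0,0,0],0],[[0,0,0],0]])

```text
t: 7.05
tool_pos: [0.4874, 0.295, 0.1659]
tool_rot: [0.05, 3.141, 0.0]
contact_force: [0.1, 0.7, -1.5]
opening: 0.0154
grip_force: 59.0
```

No contact, and the foot is below the bar's top, so the fork is astride it. I lower further to foot height ~25 mm.

Request:
drive_tool(rows=[[[0,0,0.002],0],[[0,0,0.003],0],[[0,0,0.003],0],[[0,0,0.003],0],[[0,0,0],0],[[0,0,0],0]])

```text
t: 7.65
tool_pos: [0.4873, 0.2949, 0.1547]
tool_rot: [-0.05, -3.141, 0.0]
contact_force: [-0.3, -0.5, -0.1]
opening: 0.0147
grip_force: 59.0
```

Request:
drive_tool(rows=[[[0,0.003,0],0],[[0,0.003,0],0],[[0,0.001,0],0],[[0,0.001,0],0],[[0,0.001,0],0],[[0,0,0],0],[[0,0,0],0]])

```text
t: 8.35
tool_pos: [0.4877, 0.304, 0.1549]
tool_rot: [0.05, 3.141, -0.0]
contact_force: [0.4, 0.0, -1.5]
opening: 0.0152
grip_force: 59.0
```

Request:
drive_tool(rows=[[[0,0.001,0],0],[[0,0.001,0],0],[[0,0.001,0],0],[[0,0.001,0],0],[[0,0,0],0],[[0,0,0],0]])

```text
t: 8.95
tool_pos: [0.4878, 0.3075, 0.1548]
tool_rot: [-0.05, -3.141, 0.002]
contact_force: [-0.4, -5.0, 0.3]
opening: 0.0152
grip_force: 59.3
```

Request:
drive_tool(rows=[[[0,0.001,0],0],[[0,0.001,0],0],[[0,0.001,0],0],[[0,0,0],0],[[0,0,0],0]])

```text
t: 9.45
tool_pos: [0.4879, 0.3107, 0.1549]
tool_rot: [-0.05, -3.141, 0.001]
contact_force: [0.0, -5.0, -0.3]
opening: 0.0149
grip_force: 59.3
```

Contact at y≈0.307, about −5 N. I push on in small steps, watching the head.

Request:
drive_tool(rows=[[[0,0.001,0],0],[[0,0.001,0],0],[[0,0.001,0],0],[[0,0,0],0],[[0,0,0],0]])

```text
t: 9.95
tool_pos: [0.488, 0.3136, 0.1549]
tool_rot: [-0.05, -3.141, 0.002]
contact_force: [-0.4, -4.9, 0.7]
opening: 0.015
grip_force: 59.4
```

```bash
cat >> h.py <<'E'
def head(d):
    hsv=cv2.cvtColor(d['image'],cv2.COLOR_BGR2HSV);m=(hsv[...,0]<14)&(hsv[...,1]>190)&(hsv[...,2]>120);m[:150]=0;m[250:]=0;m[:,:180]=0;m[:,235:]=0
    v,u=np.nonzero(m);print('head px',len(v),'top',v.min(),'bot',v.max(),'u',u.mean().round(1),'v',v.mean().round(1))
E
python3 - <<'E'
from h import *
head(load('s4')); head(shot('scene','s5'));o=ctrl.get_obs();print(o['contact_force'],o['tool_pos'])
E
```

```text
head px 146 top 203 bot 225 u 202.5 v 212.0
head px 148 top 203 bot 226 u 202.6 v 212.2
[ 0.09781332 -4.80324737  0.37544715] [0.48799033 0.31360028 0.1548572 ]
```

Request:
drive_tool(rows=[[[0,0.001,0],0],[[0,0.001,0],0],[[0,0.001,0],0],[[0,0,0],0],[[0,0,0],0]])

```text
t: 10.5
tool_pos: [0.4881, 0.3164, 0.1548]
tool_rot: [-0.05, -3.141, 0.002]
contact_force: [0.2, -5.8, 1.7]
opening: 0.0154
grip_force: 59.4
```

```bash
python3 - <<'E'
from h import *
head(shot('scene','s6'));o=ctrl.get_obs();print(o['contact_force'],o['tool_pos'])
E
```

```text
head px 141 top 197 bot 217 u 201.5 v 205.4
[-0.07459583 -5.37107299  0.99582491] [0.48811718 0.31641762 0.15483291]
```

Request:
drive_tool(rows=[[[0,0.001,0],0],[[0,0,0],0],[[0,0,0],0],[[0,0,0],0]])

```text
t: 10.95
tool_pos: [0.4882, 0.3173, 0.1548]
tool_rot: [-0.05, -3.141, 0.003]
contact_force: [0.1, -6.7, 1.4]
opening: 0.0153
grip_force: 59.4
```

```bash
python3 - <<'E'
from h import *
d=shot('scene','s7');head(d);o=ctrl.get_obs();print(o['contact_force'],o['tool_pos'])
print(proj(d,[.481,.234,.070]),proj(d,[.481,.234,.088]))
E
```

```text
head px 141 top 197 bot 218 u 202.0 v 205.8
[ 0.51148113 -6.05115101  0.57955738] [0.48814942 0.31732682 0.15483419]
[204.26743571 217.96740593] [202.61133013 210.53602657]
```

The head popped: it moved up ~6.5 px, against 7.4 px for the full 18 mm. Now I let the bar return and lift the key out.

Request:
drive_tool(rows=[[[0,-0.003,0],0],[[0,-0.003,0],0],[[0,-0.003,0],0],[[0,-0.003,0],0],[[0,-0.003,0],0],[[0,-0.003,0],0],[[0,-0.002,0],0],[[0,0,0],0],[[0,0,0],0]])

```text
t: 11.9
tool_pos: [0.4875, 0.2981, 0.155]
tool_rot: [0.05, 3.141, 0.001]
contact_force: [0.7, -0.4, -0.6]
opening: 0.0151
grip_force: 59.1
```

Request:
drive_tool(rows=[[[0,0,-0.01],0],[[0,0,-0.02],0],[[0,0,-0.03],0],[[0,0,-0.04],0],[[0,0,-0.04],0],[[0,0,0],0]])

```text
t: 12.5
tool_pos: [0.4901, 0.2993, 0.304]
tool_rot: [0.049, 3.128, 0.01]
contact_force: [0.8, -0.4, -1.1]
opening: 0.0151
grip_force: 59.1
```

```bash
python3 - <<'E'
from h import *
head(shot('scene','s8'))
plan([.43,-.27,.30],np.pi/2+.0)
E
```

```text
head px 148 top 197 bot 218 u 201.6 v 205.6
t 12.55 pos [0.489  0.2988 0.3003] shift [ 0.041  -0.5704 -0.0024] turn -0.032 q6 -1.12
```

Request:
drive_tool(rows=[[[0.004,-0.047,0],0],[[0.004,-0.047,0],0],[[0.004,-0.047,0],0],[[0.004,-0.047,0],0],[[0.004,-0.047,0],0],[[0.004,-0.047,0],0],[[0.004,-0.047,0],0],[[0.004,-0.047,0],0],[[0.004,-0.047,0],0],[[0.004,-0.047,0],0]])

```text
t: 13.55
tool_pos: [0.4314, -0.1719, 0.2935]
tool_rot: [-0.05, -3.14, -0.002]
contact_force: [0.8, 0.8, -0.9]
opening: 0.0151
grip_force: 59.4
```

Request:
drive_tool(rows=[[[0,-0.047,0],0],[[0,-0.047,0.01],0],[[0,0,0.04],0],[[0,0,0.04],0],[[0,0,0.03],0],[[0,0,0],0],[[0,0,0],0]])

```text
t: 14.25
tool_pos: [0.4292, -0.264, 0.1742]
tool_rot: [-0.05, -3.139, -0.002]
contact_force: [0.1, -0.6, -0.0]
opening: 0.0151
grip_force: 59.5
```

```bash
python3 - <<'E'
from h import *
plan([.43,-.27,.1504],np.pi/2)
E
```

```text
t 14.25 pos [ 0.4292 -0.264   0.1742] shift [-0.0011 -0.006   0.0238] turn -0.032 q6 -2.24
```

Request:
drive_tool(rows=[[[0,0,0.01],0],[[0,0,0.008],0],[[0,0,0.003],0],[[0,0,0.001],0],[[0,0,0.001],0],[[0,0,0],0],[[0,0,0],0]])

```text
t: 14.95
tool_pos: [0.4297, -0.2646, 0.1522]
tool_rot: [0.05, 3.141, -0.001]
contact_force: [-0.2, 0.3, -1.0]
opening: 0.0148
grip_force: 59.6
```

Request:
drive_tool(rows=[[[0,0,0.001],0],[[0,0,0],0]])

```text
t: 15.15
tool_pos: [0.4296, -0.2645, 0.1509]
tool_rot: [0.05, 3.141, -0.0]
contact_force: [0.2, -0.5, -1.2]
opening: 0.0153
grip_force: 59.6
```

Request:
drive_tool(rows=[[[0,0,0.001],0],[[0,0,0],0],[[0,0,0],0]])

```text
t: 15.45
tool_pos: [0.4297, -0.2646, 0.1504]
tool_rot: [0.05, 3.141, -0.0]
contact_force: [0.1, 0.7, 2.7]
opening: 0.0149
grip_force: 60.1
```

Contact with the board. I release and rise.

Request:
drive_tool(rows=[[[0,0,0],0],[[0,0,0],0],[[0,0,0],0],[[0,0,0],0],[[0,0,0],0],[[0,0,0],0]], jaw=0.55)

```text
t: 16.05
tool_pos: [0.4295, -0.2645, 0.1498]
tool_rot: [-0.05, -3.141, -0.0]
contact_force: [0.7, -0.2, 0.2]
opening: 0.0386
grip_force: 0.0
```

Request:
drive_tool(rows=[[[0,0,-0.02],0],[[0,0,-0.04],0],[[0,0,-0.04],0],[[0,0,-0.04],0],[[0,0,0],0]], jaw=0.2)

```text
t: 16.55
tool_pos: [0.4317, -0.2662, 0.2975]
tool_rot: [0.05, 3.131, -0.013]
contact_force: [-0.2, 0.5, 0.2]
opening: 0.0683
grip_force: 0.0
```

```bash
python3 - <<'E'
from h import *
d=shot('scene','s9');cv2.imwrite('pics/s9c.png',cv2.resize(d['image'][150:470,130:560],None,fx=1.8,fy=1.8))
C=np.array([.482,.269]);u=np.array([.032,.9995]);h=C-u*.035;print(h)
plan([*h,.28],1.538)
E
```

```text
[0.48088   0.2340175]
t 16.6 pos [ 0.4308 -0.2655  0.2941] shift [-0.0341  0.5009  0.0119] turn 0.001 q6 -2.24
```

View pics/s9c.png

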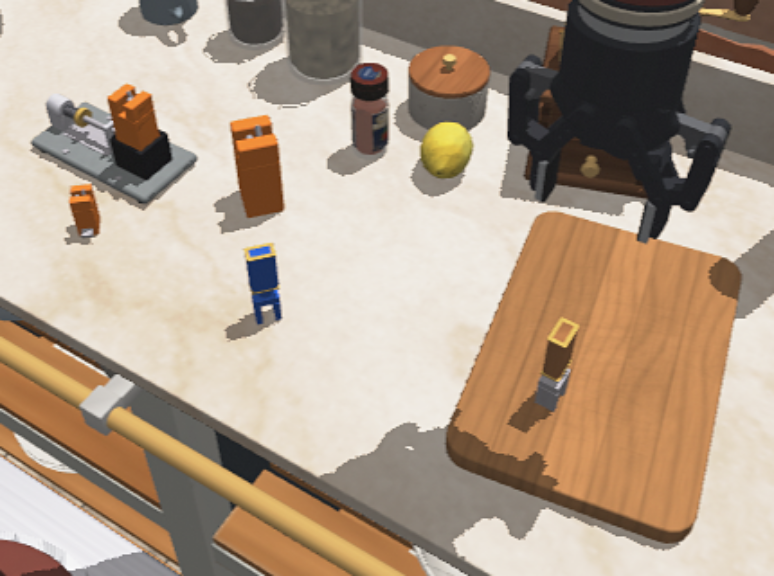

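The key stands on the board and the head is raised in the pocket at crop (133,120). Back to the head.

Request:
drive_tool(rows=[[[-0.004,0.047,0],0],[[-0.004,0.047,0],0],[[-0.004,0.047,0],0],[[-0.004,0.047,0],0],[[-0.004,0.047,0],0],[[-0.004,0.047,0],0],[[-0.004,0.047,0],0],[[-0.003,0.047,0],0],[[-0.003,0.047,0],0],[[0,0.047,0],0]])

```text
t: 17.6
tool_pos: [0.4778, 0.2061, 0.2881]
tool_rot: [-0.05, -3.139, 0.001]
contact_force: [0.9, -0.3, 0.2]
opening: 0.0682
grip_force: 0.0
```

Request:
drive_tool(rows=[[[0,0.03,0],0],[[0,0,0],0],[[0,0,0],0],[[0,0,0],0]])

```text
t: 18.0
tool_pos: [0.4792, 0.2333, 0.2888]
tool_rot: [-0.051, -3.14, 0.001]
contact_force: [0.1, -0.4, 0.2]
opening: 0.0681
grip_force: 0.0
```

```bash
python3 - <<'E'
from h import *
d=shot('wrist','w10')
hsv=cv2.cvtColor(d['image'],cv2.COLOR_BGR2HSV);m=((hsv[...,0]<14)&(hsv[...,1]>190)&(hsv[...,2]>120)).astype(np.uint8)
n,l,s,c=cv2.connectedComponentsWithStats(m)
for i in range(1,n):
    if s[i][4]>60: x,y,w,h,A=s[i];print(s[i],[onz(d,*q,.106).round(4) for q in((x,y),(x+w,y+h))])
s,t=plan([.481,.234,.2],1.538)
cv2.imwrite('pics/w10c.png',d['image'])
E
```

```text
[295  80  21  17 191] [array([0.3761, 0.2184, 0.106 ]), array([0.3866, 0.2314, 0.106 ])]
[318 211  12  11  84] [array([0.4614, 0.2299, 0.106 ]), array([0.4697, 0.2381, 0.106 ])]
[298 216  17  39 633] [array([0.4646, 0.2157, 0.106 ]), array([0.4941, 0.2266, 0.106 ])]
[330 216  18  39 643] [array([0.4653, 0.2383, 0.106 ]), array([0.4949, 0.2506, 0.106 ])]
[111 237  43  47 993] [array([0.4758, 0.0807, 0.106 ]), array([0.5133, 0.1054, 0.106 ])]
[164 239  15  18 120] [array([0.4785, 0.1185, 0.106 ]), array([0.4925, 0.1273, 0.106 ])]
[316 240  13   7  65] [array([0.4827, 0.2277, 0.106 ]), array([0.4883, 0.2369, 0.106 ])]
[145 262  43  45 990] [array([0.4956, 0.1017, 0.106 ]), array([0.5331, 0.1281, 0.106 ])]
t 18.05 pos [0.4793 0.2331 0.2891] shift [-0.0017  0.001   0.0891] turn -0.0 q6 -1.22
```

View pics/w10c.png

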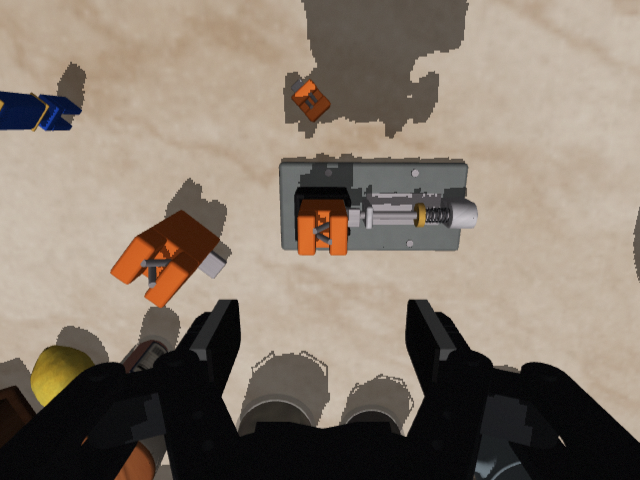

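The head top spans (298–348, 216–255) in the wrist view, giving a centre at (0.480,0.233) and a width of 35 mm ✓. I descend and grip.

Request:
drive_tool(rows=[[[0,0,0.04],0],[[0,0,0.04],0],[[0,0,0.04],0],[[0,0,0.025],0],[[0,0,0.008],0],[[0,0,0],0],[[0,0,0],0]])

```text
t: 18.75
tool_pos: [0.4806, 0.2341, 0.1387]
tool_rot: [0.051, 3.139, 0.001]
contact_force: [-0.4, -0.3, -0.2]
opening: 0.0683
grip_force: 0.0
```

Request:
drive_tool(rows=[[[0,0,0],0],[[0,0,0],0],[[0,0,0],0],[[0,0,0],0],[[0,0,0],0],[[0,0,0],0],[[0,0,0],0],[[0,0,0],0]], jaw=1, grip_force=40)

```text
t: 19.55
tool_pos: [0.4797, 0.2343, 0.1371]
tool_rot: [0.05, 3.14, 0.0]
contact_force: [2.4, -1.2, 2.2]
opening: 0.0355
grip_force: 43.4
```

Request:
drive_tool(rows=[[[0,0,-0.01],0],[[0,0,-0.02],0],[[0,0,-0.03],0],[[0,0,-0.04],0],[[0,0,-0.04],0],[[0,0,-0.02],0],[[0,0,0],0]])

```text
t: 20.25
tool_pos: [0.4801, 0.2348, 0.3002]
tool_rot: [0.049, 3.137, 0.004]
contact_force: [-0.4, -0.3, -1.9]
opening: 0.0354
grip_force: 42.8
```

```bash
python3 - <<'E'
from h import *
o=ctrl.get_obs();print(o['opening'],o['grip_force'],o['contact_force'])
plan([.55,-.29,.295],1.538)
d=shot('scene','s11')
# orange in pocket area left? and held head
print([proj(d,[.48,.234,z]).round() for z in (.052,.19,.26)])
hsv=cv2.cvtColor(d['image'],cv2.COLOR_BGR2HSV);m=((hsv[...,0]<14)&(hsv[...,1]>190)&(hsv[...,2]>100)).astype(np.uint8);m[:,:150]=0;m[:120]=0;m[300:]=0;m[:,260:]=0
n,l,s,c=cv2.connectedComponentsWithStats(m);print(s[s[:,4]>20])
E
```

```text
0.03538194473103881 42.768185175955296 [-0.35527459 -0.25324785 -1.86837463]
t 20.25 pos [0.4801 0.2348 0.3002] shift [-0.0863 -0.5223  0.0044] turn 0.001 q6 -1.22
[array([206., 226.]), array([192., 165.]), array([184., 130.])]
[[     0      0    640    480 306963]
 [   170    120     14      8     50]
 [   179    127      8      6     25]
 [   174    136     10      6     22]
 [   199    149      5     13     36]
 [   170    253     11      4     25]
 [   169    258     13      5     31]]
```

The head is out of the pocket and held. Carry it to the board.

Request:
drive_tool(rows=[[[-0.008,-0.047,0],0],[[-0.008,-0.047,0],0],[[-0.008,-0.047,0],0],[[-0.008,-0.047,0],0],[[-0.008,-0.047,0],0],[[-0.008,-0.047,0],0],[[-0.008,-0.047,0],0],[[-0.008,-0.047,0],0],[[-0.008,-0.047,0],0],[[-0.008,-0.047,0],0]])

```text
t: 21.3
tool_pos: [0.5431, -0.2392, 0.2928]
tool_rot: [-0.05, -3.136, -0.006]
contact_force: [0.6, -0.0, -0.6]
opening: 0.0351
grip_force: 42.8
```

Request:
drive_tool(rows=[[[0,-0.045,0],0],[[0,-0.005,0.03],0],[[0,0,0.04],0],[[0,0,0.04],0],[[0,0,0.03],0],[[0,0,0],0],[[0,0,0],0]])

```text
t: 22.0
tool_pos: [0.5417, -0.2871, 0.1545]
tool_rot: [-0.05, -3.137, -0.005]
contact_force: [-0.0, -0.6, -0.7]
opening: 0.0356
grip_force: 42.6
```

```bash
python3 - <<'E'
from h import *
plan([.55,-.29,.122])
E
```

```text
t 22.0 pos [ 0.5417 -0.2871  0.1545] shift [-0.0085 -0.0027  0.0324] turn 0 q6 -2.15
```

Request:
drive_tool(rows=[[[0,0,0.015],0],[[0,0,0.01],0],[[0,0,0.002],0],[[0,0,0.002],0],[[0,0,0],0],[[0,0,0],0]])

```text
t: 22.6
tool_pos: [0.5431, -0.2883, 0.1285]
tool_rot: [0.05, 3.14, -0.001]
contact_force: [-0.1, -0.3, -1.4]
opening: 0.0354
grip_force: 42.7
```

Request:
drive_tool(rows=[[[0,0,0.001],0],[[0,0,0.001],0],[[0,0,0],0],[[0,0,0],0]])

```text
t: 23.0
tool_pos: [0.5429, -0.2881, 0.1259]
tool_rot: [-0.05, -3.141, -0.0]
contact_force: [-0.3, -0.4, -1.7]
opening: 0.0355
grip_force: 42.7
```

Request:
drive_tool(rows=[[[0,0,0.001],0],[[0,0,0.001],0],[[0,0,0],0],[[0,0,0],0]])

```text
t: 23.4
tool_pos: [0.543, -0.2882, 0.1244]
tool_rot: [0.05, 3.141, -0.0]
contact_force: [-1.2, 0.7, 2.0]
opening: 0.036
grip_force: 43.0
```

Request:
drive_tool(rows=[[[0,0,0.001],0],[[0,0,0],0],[[0,0,0],0]])

```text
t: 23.7
tool_pos: [0.5432, -0.2882, 0.1243]
tool_rot: [0.05, 3.141, -0.0]
contact_force: [-2.4, 3.3, 6.4]
opening: 0.0357
grip_force: 43.8
```

Firm contact with the board. Release and rise.

Request:
drive_tool(rows=[[[0,0,0],0],[[0,0,0],0],[[0,0,0],0],[[0,0,0],0],[[0,0,0],0],[[0,0,0],0]], jaw=0.25)

```text
t: 24.3
tool_pos: [0.5428, -0.2881, 0.1228]
tool_rot: [-0.05, -3.141, -0.0]
contact_force: [0.5, -0.2, 0.1]
opening: 0.0645
grip_force: 0.0
```

Request:
drive_tool(rows=[[[0,0,-0.02],0],[[0,0,-0.04],0],[[0,0,-0.04],0],[[0,0,-0.04],0],[[0,0,0],0],[[0,0,0],0]])

```text
t: 24.9
tool_pos: [0.5434, -0.2884, 0.2646]
tool_rot: [0.05, 3.139, -0.003]
contact_force: [-0.4, 0.4, -0.5]
opening: 0.0639
grip_force: 0.0
```

```bash
python3 - <<'E'
from h import *
o=ctrl.get_obs();print(o['t'],o['tool_pos'],o['contact_force'])
for n in('scene','wrist'):
    d=shot(n,'f'+n);hsv=cv2.cvtColor(d['image'],cv2.COLOR_BGR2HSV);m=((hsv[...,0]<12)&(hsv[...,1]>200)&(hsv[...,2]>90)).astype(np.uint8)
    k,l,s,c=cv2.connectedComponentsWithStats(m);print(n,s[(s[:,4]>60)][1:])
    P=np.array([proj(d,[.543+a,-.288+b,z]) for z in(.021,.091) for a in(-.015,.015) for b in(-.018,.018)]).round();print('pred bottom u,v',P[:4].tolist(),'top',P[4:].tolist())
    print('key top pred',proj(d,[.4247,-.2645,.109]).round())
    hh=((hsv[...,0]>18)&(hsv[...,0]<28)&(hsv[...,1]>170)&(hsv[...,2]>120)).astype(np.uint8)
    k,l,s,c=cv2.connectedComponentsWithStats(hh);print('yellow',s[s[:,4]>15][1:])
E
```

```text
24.9 [ 0.54336809 -0.28842471  0.26462617] [-0.3521954   0.44142319 -0.51628866]
scene []
pred bottom u,v [[485.0, 336.0], [464.0, 326.0], [491.0, 323.0], [470.0, 314.0]] top [[493.0, 307.0], [471.0, 298.0], [500.0, 294.0], [478.0, 285.0]]
key top pred [442. 335.]
yellow [[368 226  17  17 116]]
wrist [[296 213  52  46 457]
 [310 239   8  21  61]]
pred bottom u,v [[302.0, 199.0], [344.0, 198.0], [303.0, 233.0], [344.0, 232.0]] top [[296.0, 220.0], [349.0, 218.0], [298.0, 261.0], [350.0, 260.0]]
key top pred [360.  41.]
yellow [[ 569  289   57   71 1761]]
```

The wrist view's head top (296–348, to row 259) matches the upright prediction. One numeric check of both objects in the scene view.

```bash
python3 - <<'E'
from h import *
d=load('fscene');hsv=cv2.cvtColor(d['image'],cv2.COLOR_BGR2HSV)
m=((hsv[...,0]<13)&(hsv[...,1]>205)).astype(np.uint8);m[:,:440]=0;m[:250]=0;m[380:]=0
m=cv2.morphologyEx(m,cv2.MORPH_CLOSE,np.ones((3,3)))
k,l,s,c=cv2.connectedComponentsWithStats(m);print('head',s[s[:,4]>30][1:])
p=load('s9')['image'].astype(int);q=d['image'].astype(int)
print('key diff',np.abs(p-q)[325:380,428:455].mean(), 'jar/lemon diff',np.abs(p-q)[180:265,320:395].mean())
df=(np.abs(p-q).max(2)>40).astype(np.uint8);df[:270]=0;k,l,s,c=cv2.connectedComponentsWithStats(df);print(s[s[:,4]>40][1:])
E
```

```text
head []
key diff 33.86083052749719 jar/lemon diff 5.134797385620915
[[   0  270   24   11  124]
 [   4  270   39   17  176]
 [  16  270   82   79 1296]
 [ 484  270   18   15  192]
 [ 455  286   46   57 1358]
 [  14  288   63   22  196]
 [   0  323   64    9  200]
 [ 287  326  201  109 8181]
 [  82  347   10   13   65]
 [  85  358    8   47  156]
 [  57  378   14   15  116]
 [ 362  427   70   32  798]
 [ 126  442   83   29 1026]
 [ 110  462    7   15   62]
 [   0  468   82   12  213]]
```

The arm's shadow spoils the masks, so I move the arm aside and check again.

Request:
drive_tool(rows=[[[0,0,-0.04],0],[[0.01,0.045,0],0],[[0.01,0.045,0],0],[[0.01,0.045,0],0],[[0.01,0.045,0],0],[[0.01,0.045,0],0],[[0.01,0.045,0],0],[[0.01,0.045,0],0],[[0,0,0],0],[[0,0,0],0]])

```text
t: 26.0
tool_pos: [0.4822, 0.0297, 0.301]
tool_rot: [-0.046, -3.138, 0.0]
contact_force: [0.3, 0.1, -1.0]
opening: 0.0641
grip_force: 0.0
```

```bash
python3 - <<'E'
from h import *
d=shot('scene','f2');t=shot('top','ft2');p=load('s9')['image'].astype(int)
hsv=cv2.cvtColor(d['image'],cv2.COLOR_BGR2HSV);m=((hsv[...,0]<13)&(hsv[...,1]>200)).astype(np.uint8);m[:250]=0;m[:,:400]=0
k,l,s,c=cv2.connectedComponentsWithStats(m);print('head scene',s[s[:,4]>30][1:])
print('key diff',np.abs(p-d['image'])[325:380,428:455].mean())
h=cv2.cvtColor(t['image'],cv2.COLOR_BGR2HSV);m=((h[...,0]<13)&(h[...,1]>200)&(h[...,2]>150)).astype(np.uint8);m[:,:390]=0
v,u=np.nonzero(m);print('head top',u.min(),u.max(),v.min(),v.max(),'pred',[proj(t,[.543+a,-.288+b,.091]).round() for a in(-.015,.015) for b in(-.018,.018)])
m=((h[...,0]>17)&(h[...,0]<28)&(h[...,1]>150)).astype(np.uint8);m[:,:390]=0;m[:230]=0;m[340:]=0
v,u=np.nonzero(m);print('key top',u.min(),u.max(),v.min(),v.max(),proj(t,[.4247,-.2645,.109]).round())
o=ctrl.get_obs();print(o['t'],o['tool_pos'],o['contact_force'])
E
```

```text
head scene []
key diff 6.8401795735129065
head top 447 464 221 236 pred [array([464., 236.]), array([446., 236.]), array([464., 221.]), array([445., 221.])]
key top 442 450 281 295 [446. 289.]
26.1 [0.4828008  0.02818711 0.30168501] [-0.80921463 -0.31994306  0.37333623]
```

Both match their upright predictions: head top (447–464, 221–236), key top (442–450, 281–295). I hand in the job.

```bash
python3 -c "
from station import ctrl
print(ctrl.finish_job())"
```

```text
the job is handed in; nothing more can be done
None
```

I handed the job in at about 26 s on the robot's clock. The head was released and is standing upright on the board, the key is standing on the board too, and the jar and lemon were never touched; I eased the bar back but did not measure its final position.

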